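# Unlock the specimen lock box and present its shackle

### The job

Lift the yellow dial guard straight off its pins on the specimen lock box and set it down upright in the middle of the blue mat, without dropping it. Then turn the black dial anticlockwise, click by click, until its white pointer stands at the green mark, leave it resting in that notch, and pull the steel shackle straight up out of the box. Finish while holding the shackle still and upright in the gripper, its feet well clear (8 cm or more) above the box top; leave the tube rack, the bottle and the tape roll where they are.

Things in the scene. Friction and masses are not known exactly. Their poses are not given: they have to be found in the camera images.
- lockbox: Fixed grey-blue steel lock box, 150 (x) x 180 (y) x 65 mm high; origin at the centre of its underside, z up, yaw varies. On its flat top: the dial (axis at x 0, y +38 mm) under the yellow guard, two 6 mm brass guard pins 12 mm high (x -52 and +52, y +38), and the shackle (x 0, y -39) over a flat steel hasp strap.
- green_mark (a point): The green mark, one of 8 click marks (the others black, thinner) on a white ring round the dial on the box top, hidden by the guard at first; it lies 27.5 mm from the dial axis towards the box's -x.
- cover_center (a point): Centre, half-way up, of the loose yellow dial guard (about 0.16 kg, 85 mm high with its handle): an inverted hollow cover, 82 (x) x 74 (y) x 51 mm, with two lugs (to 65 mm either way along x) whose 9 mm holes sit over the pins. Underside 42.5 mm below this point. Its axes are the box's while in place. Lift it 60 mm or more to clear the dial.
- cover_handle (a point): Middle of the guard's black bar handle, 25.5 mm above the guard's centre: 40 mm long (x) x 14 mm wide (y) x 34 mm high; grip it across y.
- mat: Thin fixed blue mat, 200 (x) x 150 (y) x 2 mm; origin at the centre of its underside on the bench. It lies to the left or the right of the lock box.
- dial_grip (a point): Point on the dial's vertical axis at the height to grip, 31 mm above the box top. Black bar knob, bar 42 mm long x 14 mm wide, from 11 to 42 mm above the box top, over a 40 mm disc; a white pointer line runs along one half of its top. Free to grip once the guard is off. This frame turns with the dial; its x is the bar's line turned 0.698 rad clockwise (from above).
- dial (a joint): Dial angle, rad, growing clockwise from above, stops at 0 and 2.443. Like notches every 0.349 rad; 0.1 to 0.2 N m to leave one; let go, it snaps to the nearest. At 0.698 the pointer is at the green mark (bar along the box's x, pointer to -x) and the shackle is free; over about 0.1 rad away it is locked. Starts 2 to 4 notches clockwise of it. The bar lies (0.698 - value) anticlockwise of box x.
- shackle_center (a point): Centre, half-way up, of the loose steel shackle (about 0.25 kg): an inverted U, 107 mm high, legs 44 mm apart along its x (the box's x), 14 mm thick feet, 53.5 mm below this point, sunk 35 mm deep in two sockets with 0.75 mm play. Unlocked, it slides straight up with little force; locked, it moves 1 to 2 mm and stops.
- shackle_crown (a point): Middle of the shackle's level top bar, 12 mm thick, straight for 30 mm along x; 47.5 mm above the shackle's centre, 66 mm above the box top at the start; grip it across y.
- rack: Bystander: loose purple and white test tube rack with magenta-capped tubes, 160 (x) x 70 (y) x 87 mm high, origin at the centre of its underside; it stands on the side of the lock box away from the mat.
- bottle: Bystander: reagent bottle with a blue cap, 52 mm diameter, 120 mm high, beyond the lock box; origin at the centre of its underside.
- tape: Bystander: white roll of tape lying flat, 68 mm diameter, 20 mm high, beyond the lock box; origin at the centre of its underside.
There are look-alikes about, which are no part of the job. Of the things shaped like the part that bears shackle_center, the bare steel one is meant. What is shaped like the part that bears cover_center but turquoise is not meant.

How it is judged:
By the outcome, as a careful person would: the job done as asked, in the order asked, and still so for the second after the job is handed in, while the arm keeps its last pose, push and grip.
It also fails if it takes over 61 s, if anything falls off the work surface, if the arm or the gripper's body presses on something with over 40 N, if the wrist force passes 120 N, or if a joint passes its speed limit or range.

### The arm

A 6-joint arm with a two-finger parallel gripper is mounted at the origin on the work surface. World frame = base frame: x ahead of the robot, y to its left, z up, the work surface at z = 0. Lengths are in m, angles in degrees, forces in N, time in s.
With the tool pointing down it reaches from about 0.25 to 0.725 m from the base axis. Payload 9.7 kg.
Tool frame: the origin (TCP) lies midway between the tips of the shut fingers; the grasp point (between the pads) lies bot.hold_point_z behind it (bot.hold_point_z is the distance from the TCP to the grasp point, in m); z points along the fingers, y is the line along which they close (so a half turn about z gives the same grasp; the last joint's range is limited). The gripper opens to 85 mm and grips with 20 to 120 N. Pads are 22 mm wide; open, the fingers measure 114 mm over their backs; the gripper's body (76 mm by 85 mm) begins 54 mm behind the grasp point. The pads swing forward as they close: fully open they stand 13 mm farther back than shut.
Start: joints at [72.708, 4.979, 10.078, 95.1, 0, 90], TCP at [0.163, 0.525, 0.231] pointing down, gripper open.
Joint ranges: [-179.16, 179.16], [-48.56, 103.87], [-65.8, 70.77], [-126.05, 130.52], [-82.76, 87.17], [-180, 180]. Speed limits (degrees/s): [127.2, 127.2, 147.25, 180, 180, 180].

### API

Orientations are given as [roll, pitch, yaw] about the fixed x, y, z axes, in that order (R = Rz(yaw) Ry(pitch) Rx(roll)).
In Python, from workcell import bot, camera, camera_model, ticket gives the robot as it stands.
- The arm moves only by the tool send_rows, never from a script. Its argument "targets" is text: rows parted by semicolons, each of 5 numbers parted by spaces: the shift along the tool's x, y, z in mm, then the turn about the tool's z in degrees, then the closure in counts, from 0 (fully open) to 255 (shut). A call has 1 to 20 rows; each row is the pose to reach, as a shift and turn from the pose commanded when the call began, along the tool's axes at that moment; what a row does not reach only later rows make up. A row lasts 1/8 s, in which the tool goes at most 62.5 mm and 10.7 degrees, less where a joint would pass 70% of its speed; a pose out of reach is approached as far as the arm can. A call with a gripper value outside its range is refused whole. The fingers move at their own pace and stop on an object; "newtons" is the grip in N (left out, the last holds). Time passes only in rows, so rows that repeat a pose let the fingers close. It gives the time, the measured TCP pose, the force, the opening and the grip force at its end, in the units of the state.
- bot.get_obs(): the state, without advancing time (a new reading comes with each control period).
- camera(name): name is "scene" or "top" or "wrist"; returns the picture (400x640x3 uint8, blue, green, red); there is no depth.
- camera_model(name): a dict with "K" (3x3 intrinsics, pixels), "pose" (4x4, takes a point from camera to world coordinates); the wrist camera has in their place "T_tool_cam" (4x4, takes a point from camera to tool coordinates, whose origin is the TCP and whose axes are the flange's). Camera axes: x right, y down, z forward; pixel columns grow to the right and rows downward; lengths in m; the calibration is good to about 2 mm. A picture is of the moment at which its call begins: read the wrist's pose just before it. camera_model takes no time and is no camera call.
- ticket.job_done(): hands the job in; it is judged then, once.
The state is a dict: "time": time; "q": joint angles; "qd": joint speeds; "joint_efforts": joint torques, N m; "ee_pos": TCP position; "tcp_rot": TCP orientation; "wrist_force": force on the tool from outside, world axes, zero at the start; "torque": the same for the moment, N m; "opening": finger opening in m; "grasp_force": force on a finger pad.
Only numpy, scipy, OpenCV 4.12 (cv2) and the standard library are available. Lean on these libraries where they do the work, as an engineer would, in place of code of your own. Each camera call takes 0.05 s, during which the arm holds its last target. There are 200 camera calls.

## Working session

There is one attempt and no reset: what is moved stays moved. The work goes in short steps, Python scripts to look and compute and a tool call to move; the robot and the scene stay as the last step left them, time stands still between calls to the robot, and variables do not carry over. Pictures are saved under pics/ and viewed, at most 10 in all, crops included, and the job is handed in when it is done.

Besides the shell and the picture viewer there is one more tool, called after ">>>" by a JSON object that holds its "op" and its "data", one argument or row to a line. send_rows: Moves the arm, as the interface text tells. Its arguments: {"type":"object","properties":{"targets":{"type":"string"},"newtons":{"type":"number"}},"required":["targets"]}

```bash
mkdir -p pics; ls
python3 - <<'E'
from workcell import bot,camera,camera_model
import cv2,numpy as np
np.set_printoptions(precision=4,suppress=True)
o=bot.get_obs();print({k:o[k] for k in("time","ee_pos","tcp_rot","opening")},bot.hold_point_z)
for n in("scene","top"):
    cv2.imwrite(f"pics/{n}0.png",camera(n));m=camera_model(n);print(n,m["K"],m["pose"])
print(camera_model("wrist"))
E
```

```text
pics
{'time': 0.0, 'ee_pos': array([0.1634, 0.5249, 0.2306]), 'tcp_rot': array([-179.9237,    0.0011,  162.7057]), 'opening': 0.08501648175156651} 0.0187
scene [[491.1546   0.     312.3889]
 [  0.     491.1546 195.5477]
 [  0.       0.       1.    ]] [[ 0.5315  0.6811 -0.5036  1.1034]
 [ 0.8471 -0.4305  0.3117 -0.3589]
 [-0.0045 -0.5922 -0.8058  0.9991]
 [ 0.      0.      0.      1.    ]]
top [[454.6606   0.     324.4463]
 [  0.     454.6606 201.5032]
 [  0.       0.       1.    ]] [[-0.0038 -0.9908  0.1355  0.3906]
 [-1.      0.0032 -0.0045  0.0135]
 [ 0.0041 -0.1356 -0.9908  1.1464]
 [ 0.      0.      0.      1.    ]]
{'K': array([[356.2483,   0.    , 319.5157],
       [  0.    , 356.2483, 204.5197],
       [  0.    ,   0.    ,   1.    ]]), 'T_tool_cam': array([[ 0.001 , -0.9587, -0.2844,  0.0722],
       [ 1.    ,  0.0009,  0.0007,  0.    ],
       [-0.0005, -0.2844,  0.9587, -0.1427],
       [ 0.    ,  0.    ,  0.    ,  1.    ]])}
```

View pics/top0.png

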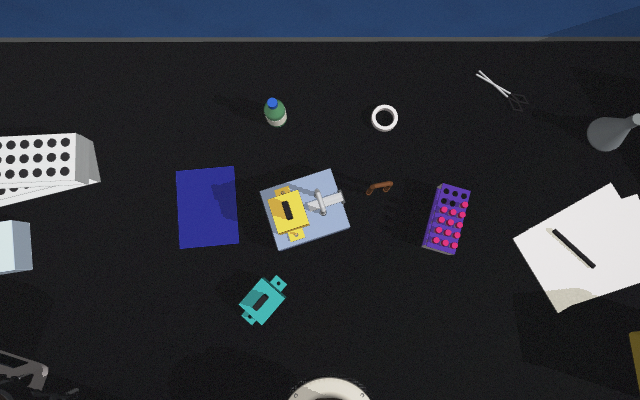

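View pics/scene0.png

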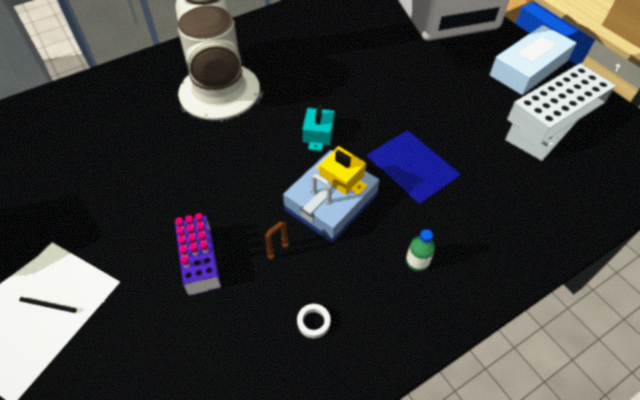

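The top picture shows two guards: yellow at (290,210), on the box, and turquoise at (263,300). The yellow one is meant. There are also two U shapes: bare steel at (320,202), in the box, and brown at (380,187), loose on the bench. The steel one is meant. I'll confirm both in an enlarged crop.

```bash
cat > h.py <<'E'
from workcell import bot,camera,camera_model
import cv2,numpy as np
from scipy.spatial.transform import Rotation as R
np.set_printoptions(precision=4,suppress=True)
def tool():
    o=bot.get_obs();T=np.eye(4);T[:3,:3]=R.from_euler('xyz',o["tcp_rot"],degrees=True).as_matrix();T[:3,3]=o["ee_pos"];return T
def cam(n):
    m=camera_model(n);return m["K"],(tool()@m["T_tool_cam"] if n=="wrist" else m["pose"])
def ray(n,uv,z,KP=None):
    K,P=KP or cam(n);uv=np.atleast_2d(uv).astype(float)
    d=np.c_[uv,np.ones(len(uv))]@np.linalg.inv(K).T@P[:3,:3].T
    return P[:3,3]+d*((z-P[2,3])/d[:,2:])
def proj(n,X,KP=None):
    K,P=KP or cam(n);c=(np.atleast_2d(X)-P[:3,3])@P[:3,:3]@K.T;return c[:,:2]/c[:,2:]
E
python3 - <<'E'
from h import *
im=cv2.imread("pics/top0.png")
hsv=cv2.cvtColor(im,cv2.COLOR_BGR2HSV)
def quad(m,z,name):
    m=cv2.morphologyEx(m,cv2.MORPH_CLOSE,np.ones((9,9)))
    c=max(cv2.findContours(m,0,2)[0],key=cv2.contourArea);q=cv2.boxPoints(cv2.minAreaRect(c))
    print(name,q.tolist());w=ray("top",q,z);print(w[:,:2],np.linalg.norm(np.diff(w,axis=0),axis=1),w.mean(0))
roi=np.zeros(im.shape[:2],np.uint8);roi[155:260,165:360]=255
quad(cv2.inRange(hsv,(112,150,60),(125,255,255))&roi,0.002,"mat")
roi[:,:250]=0
quad((cv2.inRange(hsv,(95,30,110),(125,150,255))|cv2.inRange(hsv,(18,80,60),(35,255,255)))&roi,0.065,"box")
cv2.imwrite("pics/crop0.png",cv2.resize(im[155:265,240:400],None,fx=5,fy=5,interpolation=cv2.INTER_CUBIC))
E
```

```text
mat [[173.55836486816406, 169.81724548339844], [233.4669952392578, 165.53807067871094], [239.0761260986328, 244.0659942626953], [179.16749572753906, 248.3451690673828]]
[[0.6304 0.3945]
 [0.6411 0.2414]
 [0.4402 0.2227]
 [0.4301 0.3722]] [0.1534 0.2018 0.1499] [0.5355 0.3077 0.002 ]
box [[258.29998779296875, 190.90000915527344], [330.29998779296875, 166.90000915527344], [350.29998779296875, 226.90000915527344], [278.29998779296875, 250.90000915527344]]
[[ 0.5649  0.1677]
 [ 0.6233 -0.0059]
 [ 0.4773 -0.0528]
 [ 0.4211  0.1181]] [0.1832 0.1533 0.1799] [0.5216 0.0568 0.065 ]
```

View pics/crop0.png

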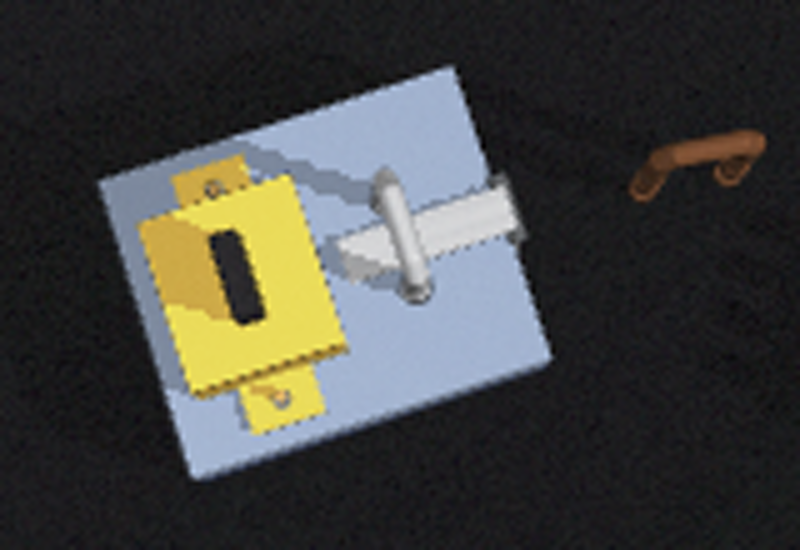

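The crop confirms both: the yellow guard sits on the pins at full-image (287,210), and the bare steel shackle stands over the strap at about (320,198). The brown and turquoise ones are decoys. The measured mat (201x151 mm) and box (180x153 mm) match the given sizes, with box yaw about 18°. I'll move above the guard and look with the wrist camera.

>>> {"op": "send_rows", "data": {
  "targets": "-230 -155 -40 -18 0;-460 -310 -40 -35 0;-460 -310 -40 -35 0;-460 -310 -40 -35 0;-460 -310 -40 -35 0;-460 -310 -40 -35 0;-460 -310 -40 -35 0;-460 -310 -40 -35 0;-460 -310 -40 -35 0;-460 -310 -40 -35 0;-460 -310 -40 -35 0;-460 -310 -40 -35 0"
}}

```text
time: 1.6
ee_pos: [0.5099, 0.0934, 0.2713]
tcp_rot: [180.0, -0.0, -162.2]
wrist_force: [-0.5, 0.2, -0.2]
opening: 0.0852
grasp_force: 0.0
```

Run:
```python
from h import *
import pickle
o=bot.get_obs();print(o["time"],o["q"],o["ee_pos"],o["tcp_rot"],np.abs(o["qd"]).max())
KP=cam("wrist");im=camera("wrist");cv2.imwrite("pics/w1.png",im);pickle.dump(KP,open("w1.pkl","wb"))
```

```text
1.6 [10.3764  1.7199 11.1577 99.451   0.0156 -7.4058] [0.5099 0.0934 0.2713] [ 179.9829   -0.011  -162.2178] 0.4687343825784835
```

View pics/w1.png

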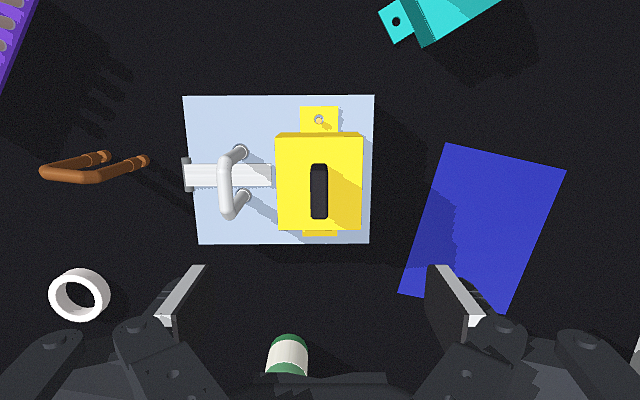

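The wrist view shows the box top corners near (183,96), (375,95), (369,243) and (198,243). The guard handle top is at (319,191), the shackle crown at about (226,185), and the mat is to the right. Next I'll fit the box pose.

Run:
```python
from h import *
import pickle
from scipy.optimize import least_squares
W=pickle.load(open("w1.pkl","rb"));T=cam("top")
C=np.array([[-75,-90,65],[-75,90,65],[75,90,65],[75,-90,65]])/1e3
H=np.array([[0,38,150]])/1e3
Xb=np.r_[C,H]
wuv=np.array([[183,96],[375,95],[369,243],[198,243],[319.3,191.3]])
tuv=np.array([[278.4,250.0],[259.6,191.4],[331,168.2],[350.2,226.4],[287.4,210.4]])
def world(p,X): 
    c,s=np.cos(p[2]),np.sin(p[2]);return np.c_[p[0]+c*X[:,0]-s*X[:,1],p[1]+s*X[:,0]+c*X[:,1],X[:,2]]
# note top corner order: (278,250)= near(-x),? check by fit
tuv=np.array([[350.2,226.4],[278.4,250.0],[259.6,191.4],[331,168.2],[287.4,210.4]])
for nm,f in {"w":lambda p:proj("wrist",world(p,Xb),W)-wuv,"t":lambda p:proj("top",world(p,Xb),T)-tuv}.items():
    r=least_squares(lambda p:f(p).ravel(),[.52,.057,.31]);print(nm,r.x,np.degrees(r.x[2]));print(f(r.x).round(1).tolist())
    print(" guard,shackle",world(r.x,np.array([[0,38,0],[0,-39,0]])/1e3))
print("handle rays",ray("wrist",wuv[4:],.150,W),ray("top",tuv[4:],.150))
mq=np.array([[445,143],[567,170],[398,293]]);w=ray("wrist",mq,.002,W);print("mat",w,(w[1]+w[2])/2)
```

```text
w [0.5199 0.0569 0.3158] 18.091770205661312
[[-0.6, -1.7], [-0.3, -1.6], [0.1, -0.7], [0.6, 0.0], [0.2, 3.3]]
 guard,shackle [[0.5081 0.0931 0.    ]
 [0.532  0.0199 0.    ]]
t [0.5209 0.0554 0.3161] 18.113395457072873
[[0.4, 0.4], [0.1, 0.7], [0.1, -0.2], [-0.3, -0.0], [-0.3, -0.7]]
 guard,shackle [[0.5091 0.0915 0.    ]
 [0.533  0.0183 0.    ]]
handle rays [[0.5057 0.0921 0.15  ]] [[0.5074 0.0907 0.15  ]]
mat [[0.4432 0.2235 0.002 ]
 [0.4283 0.3724 0.002 ]
 [0.6406 0.2431 0.002 ]] [0.5344 0.3078 0.002 ]
```

>>> {"op": "send_rows", "data": {
  "targets": "2 0 40 0 0;2 0 80 0 0;2 0 115 0 0;2 0 135 0 0;2 0 150 0 0;2 0 150 0 0;2 0 150 0 255;2 0 150 0 255;2 0 150 0 255;2 0 150 0 255;2 0 150 0 255;2 0 150 0 255;2 0 150 0 255;2 0 150 0 255",
  "newtons": 35
}}

```text
time: 3.4
ee_pos: [0.5088, 0.0919, 0.1215]
tcp_rot: [180.0, 0.0, -162.3]
wrist_force: [-0.8, 2.1, 3.5]
opening: 0.0133
grasp_force: 41.6
```

>>> {"op": "send_rows", "data": {
  "targets": "0 0 -6 0 255;0 0 -12 0 255;0 0 -24 0 255;0 0 -40 0 255;0 0 -65 0 255;0 0 -95 0 255;0 0 -125 0 255;0 0 -125 0 255;0 0 -125 0 255"
}}

```text
time: 4.53
ee_pos: [0.5086, 0.0918, 0.2458]
tcp_rot: [180.0, -0.0, -162.3]
wrist_force: [0.5, 0.7, -2.2]
opening: 0.0134
grasp_force: 40.9
```

Run:
```python
from h import *
import pickle
o=bot.get_obs();print(o["time"],o["ee_pos"],o["tcp_rot"],o["wrist_force"],o["opening"],o["q"])
KP=cam("wrist");im=camera("wrist");s=camera("scene");pickle.dump(KP,open("w2.pkl","wb"))
cv2.imwrite("pics/s2.png",np.hstack([cv2.resize(im,None,fx=.625,fy=.625),cv2.resize(s[80:280,200:480],(400,250))]))
cv2.imwrite("pics/w2.png",im)
```

```text
4.525 [0.5086 0.0918 0.2458] [ 179.9959   -0.0278 -162.291 ] [ 0.4716  0.6534 -2.188 ] 0.013402357576332558 [10.2333  0.7791  7.3245 96.5735  0.0005 -7.4756]
```

View pics/s2.png

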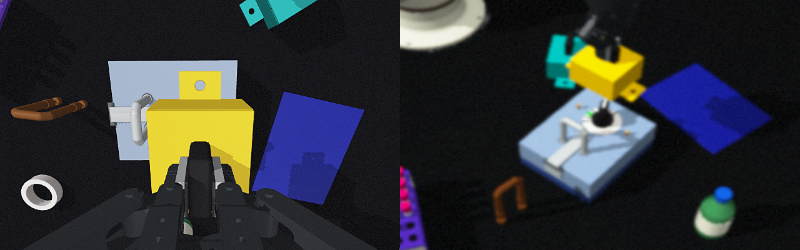

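The guard is lifted clear, and the dial on its white ring now shows below it. I'll carry it to the mat centre.

>>> {"op": "send_rows", "data": {
  "targets": "-20 45 0 0 255;-45 98 0 0 255;-70 150 0 0 255;-91 198 0 0 255;-91 198 40 0 255;-91 198 80 0 255;-91 198 120 0 255;-91 198 150 0 255;-91 198 170 0 255;-91 198 180 0 255;-91 198 184 0 255;-91 198 187 0 255;-91 198 187 0 255;-91 198 187 0 255"
}}

```text
time: 6.38
ee_pos: [0.5353, 0.3083, 0.0599]
tcp_rot: [180.0, 0.0, -162.3]
wrist_force: [0.1, 0.6, -2.3]
opening: 0.0133
grasp_force: 40.8
```

>>> {"op": "send_rows", "data": {
  "targets": "0 0 1 0 255;0 0 2 0 255;0 0 2 0 255"
}}

```text
time: 6.75
ee_pos: [0.5353, 0.3084, 0.0585]
tcp_rot: [180.0, 0.1, -162.3]
wrist_force: [-2.4, 0.3, 4.3]
opening: 0.0129
grasp_force: 41.9
```

>>> {"op": "send_rows", "data": {
  "targets": "0 0 0 0 200;0 0 0 0 120;0 0 0 0 0;0 0 0 0 0;0 0 -10 0 0;0 0 -40 0 0;0 0 -90 0 0;0 0 -150 0 0;0 0 -200 0 0;20 -45 -200 0 0;45 -98 -200 0 0;70 -150 -200 0 0;91 -198 -200 0 0;91 -198 -200 0 0;91 -198 -200 0 0"
}}

```text
time: 8.62
ee_pos: [0.5088, 0.0919, 0.258]
tcp_rot: [180.0, 0.1, -162.3]
wrist_force: [-0.0, 0.6, -0.5]
opening: 0.0855
grasp_force: 0.0
```

Run:
```python
from h import *
import pickle
o=bot.get_obs();print(o["time"],o["ee_pos"],o["tcp_rot"],o["wrist_force"],o["opening"],o["q"])
KP=cam("wrist");im=camera("wrist");pickle.dump(KP,open("w3.pkl","wb"));cv2.imwrite("pics/w3.png",im)
cv2.imwrite("pics/c3.png",np.vstack([cv2.resize(im[70:270,180:400],(550,500)),]))
cv2.imwrite("pics/top3.png",camera("top"))
print(proj("wrist",[[.5083,.0923,.107],[.5325,.019,.137]],KP))
```

```text
8.625 [0.5088 0.0919 0.258 ] [ 179.9937    0.0584 -162.3332] [-0.0337  0.6465 -0.5191] 0.08549279205328388 [10.2279  1.0469  8.9651 97.8611  0.0138 -7.4389]
[[319.9909 187.0746]
 [219.471  197.3373]]
```

View pics/c3.png

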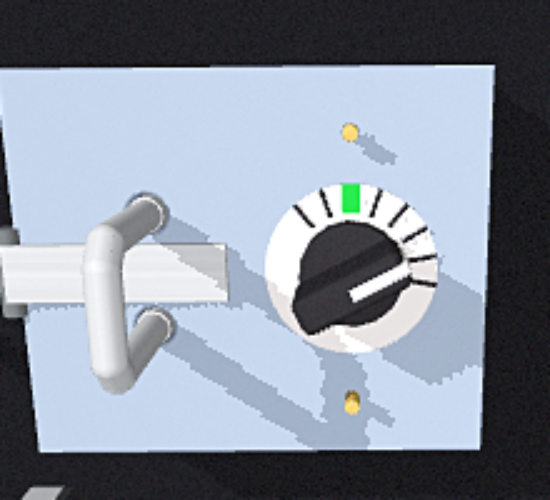

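View pics/top3.png

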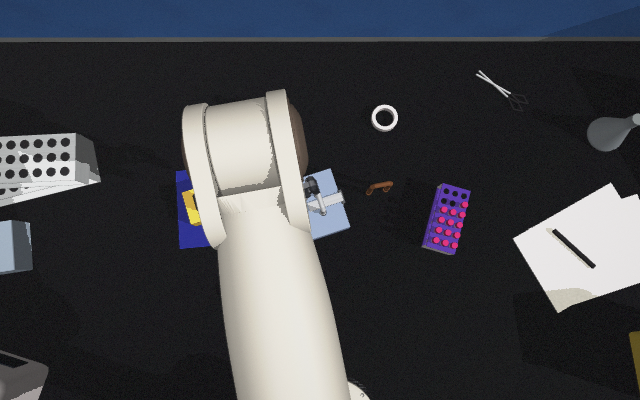

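The crop shows the pointer (crop (355,296) to (405,268)) about 60° clockwise of the green mark at (350,198), so the dial is 3 notches off. The yellow guard is on the mat in the top picture at (193,205). I'll check the dial axis and pointer angle numerically, and the guard by colour in the wrist image.

Run:
```python
from h import *
import pickle
W=pickle.load(open("w3.pkl","rb"))
f=lambda c:np.array(c,float)/2.5+[180,70]
p=ray("",f([[350,131],[352,396]]),.077,W);print("pins",p,p.mean(0),np.linalg.norm(p[1]-p[0]),np.degrees(np.arctan2(*(p[1]-p[0])[1::-1])))
q=ray("",f([[354,297],[406,267]]),.107,W);d=q[1]-q[0];print("pointer",q,np.degrees(np.arctan2(d[1],d[0])))
b=ray("",f([[350,290]]),.107,W);print(b)
c=ray("",f([[103,235],[117,390],[95,310]]),.131,W);print("crown",c)
im=cv2.imread("pics/w3.png");hsv=cv2.cvtColor(im,cv2.COLOR_BGR2HSV);m=cv2.inRange(hsv,(20,120,80),(35,255,255))
n,_,st,ce=cv2.connectedComponentsWithStats(m);print([(s.tolist(),k.round()) for s,k in zip(st[1:],ce[1:]) if s[4]>200])
print("guard expected",proj("",[[.535,.308,.053]],W))
```

```text
pins [[0.4591 0.0766 0.077 ]
 [0.5542 0.1079 0.077 ]] [0.5067 0.0922 0.077 ] 0.10010168250420937 18.19078002622382
pointer [[0.5093 0.0941 0.107 ]
 [0.4941 0.1075 0.107 ]] 138.46652771447015
[[0.5074 0.092  0.107 ]]
crown [[0.5084 0.0131 0.131 ]
 [0.5562 0.0289 0.131 ]
 [0.5323 0.0161 0.131 ]]
[([451, 189, 96, 104, 6328], array([494., 241.]))]
guard expected [[504.9975 258.0786]]
```

>>> {"op": "send_rows", "data": {
  "targets": "1 0 20 10 0;1 0 45 20 0;1 0 70 30 0;1 0 90 40 0;1 0 110 50 0;1 0 130 59.5 0;1 0 150 59.5 0;1 0 165 59.5 0;1 0 173 59.5 0;1 0 178 59.5 0;1 0 178 59.5 0;1 0 178 59.5 255;1 0 178 59.5 255;1 0 178 59.5 255;1 0 178 59.5 255;1 0 178 59.5 255;1 0 178 59.5 255;1 0 178 59.5 255",
  "newtons": 40
}}

```text
time: 10.98
ee_pos: [0.5084, 0.0927, 0.0797]
tcp_rot: [179.8, -0.0, 138.3]
wrist_force: [3.9, 8.2, -0.7]
opening: 0.0134
grasp_force: 43.8
```

>>> {"op": "send_rows", "data": {
  "targets": "0 0.7 0 -7 255;0 0.7 0 -14 255;0 0.7 0 -20 255;0 0.7 0 -20 255;0 0.7 0 -27 255;0 0.7 0 -34 255;0 0.7 0 -40 255;0 0.7 0 -40 255;0 0.7 0 -47 255;0 0.7 0 -54 255;0 0.7 0 -60 255;0 0.7 0 -60 255;0 0.7 0 -60 255"
}}

```text
time: 12.6
ee_pos: [0.5084, 0.0922, 0.0797]
tcp_rot: [180.0, 0.0, -162.0]
wrist_force: [-0.1, 4.5, 6.1]
opening: 0.013
grasp_force: 44.5
```

```bash
python3 -c "
from h import *
o=bot.get_obs();print(o['time'],o['ee_pos'],o['tcp_rot'],o['wrist_force'],o['torque'],o['opening'],o['q'])"
```

```text
12.6 [0.5084 0.0922 0.0797] [ 179.9926    0.0456 -162.0344] [-0.1031  4.5315  6.0665] [ 0.5913 -0.0151  0.1258] 0.01300306169317984 [ 10.2729   0.1623 -11.6813  78.1122   0.0135  -7.6927]
```

>>> {"op": "send_rows", "data": {
  "targets": "0 0 0 0 200;0 0 0 0 120;0 0 0 0 0;0 0 0 0 0;0 0 0 0 0;0 0 -15 0 0;0 0 -50 0 0;0 0 -100 0 0;0 0 -150 0 0;10 -50 -165 0 0;20 -77 -165 0 0;20 -77 -165 0 0;20 -77 -165 0 0"
}}

```text
time: 14.22
ee_pos: [0.5132, 0.013, 0.2448]
tcp_rot: [180.0, 0.0, -161.8]
wrist_force: [0.0, -0.7, -0.5]
opening: 0.0851
grasp_force: 0.0
```

Run:
```python
from h import *
import pickle
o=bot.get_obs();print(o["time"],o["ee_pos"],o["tcp_rot"],o["opening"])
KP=cam("wrist");im=camera("wrist");pickle.dump(KP,open("w4.pkl","wb"));cv2.imwrite("pics/w4.png",im)
cv2.imwrite("pics/c4.png",cv2.resize(im[60:260,240:500],(780,600)))
print(proj("wrist",[[.5078,.0923,.107],[.5325,.019,.137]],KP))
```

```text
14.225 [0.5132 0.013  0.2448] [ 179.9956    0.0255 -161.8091] 0.0850691272326362
[[412.3527 214.4828]
 [318.9138 227.6342]]
```

View pics/c4.png

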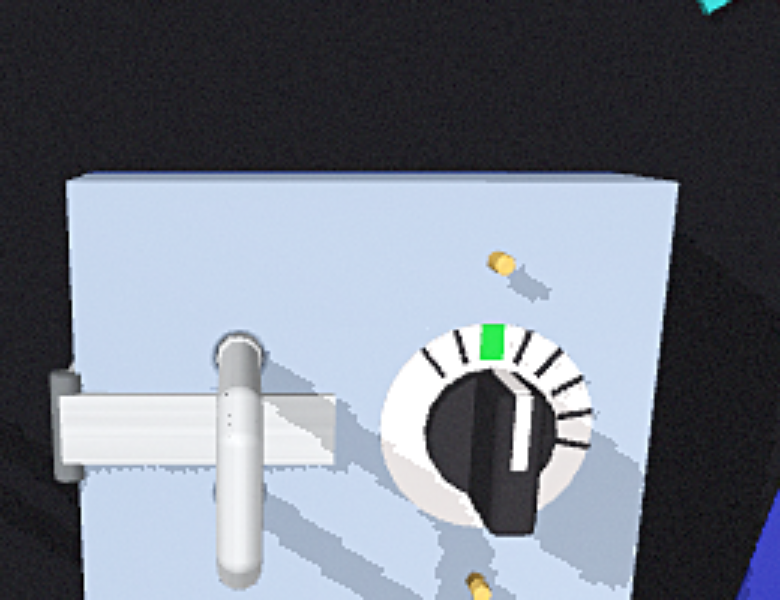

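The dial bar lies along the box's x axis, with the pointer (crop (520,430)) under the green mark at (492,342). The steel crown is centred at crop x 240 and is ready to grip.

>>> {"op": "send_rows", "data": {
  "targets": "-20 0.5 0 0 0;-20 0.5 40 0 0;-20 0.5 80 0 0;-20 0.5 110 0 0;-20 0.5 125 0 0;-20 0.5 133 0 0;-20 0.5 133 0 0;-20 0.5 133 0 255;-20 0.5 133 0 255;-20 0.5 133 0 255;-20 0.5 133 0 255;-20 0.5 133 0 255;-20 0.5 133 0 255;-20 0.5 133 0 255",
  "newtons": 70
}}

```text
time: 16.02
ee_pos: [0.5322, 0.0193, 0.1116]
tcp_rot: [-180.0, 0.0, -161.8]
wrist_force: [-1.1, -0.4, 4.9]
opening: 0.0096
grasp_force: 68.3
```

>>> {"op": "send_rows", "data": {
  "targets": "0 0 -3 0 255;0 0 -6 0 255;0 0 -9 0 255;0 0 -9 0 255"
}}

```text
time: 16.52
ee_pos: [0.5321, 0.0194, 0.1204]
tcp_rot: [180.0, 0.0, -161.8]
wrist_force: [0.6, -0.2, -3.7]
opening: 0.0098
grasp_force: 68.2
```

>>> {"op": "send_rows", "data": {
  "targets": "0 0 -5 0 255;0 0 -12 0 255;0 0 -20 0 255;0 0 -30 0 255;0 0 -45 0 255;0 0 -65 0 255;0 0 -90 0 255;0 0 -115 0 255;0 0 -135 0 255;0 0 -145 0 255;0 0 -145 0 255;0 0 -145 0 255;0 0 -145 0 255;0 0 -145 0 255"
}}

```text
time: 18.27
ee_pos: [0.5319, 0.0193, 0.2648]
tcp_rot: [180.0, -0.0, -161.8]
wrist_force: [-0.0, 0.1, -2.8]
opening: 0.0098
grasp_force: 68.2
```

Run:
```python
from h import *
o=bot.get_obs();print(o["time"],o["ee_pos"],o["tcp_rot"],o["opening"],o["wrist_force"],np.abs(o["qd"]).max())
s=camera("scene");w=camera("wrist")
cv2.imwrite("pics/f.png",np.vstack([cv2.resize(s[70:270,220:500],(420,300)),cv2.resize(w,(480,300))[:,:420]]))
```

```text
18.275 [0.5319 0.0193 0.2648] [ 179.9889   -0.04   -161.7922] 0.009774417788291391 [-0.019   0.1367 -2.8193] 0.23649494597991838
```

View pics/f.png

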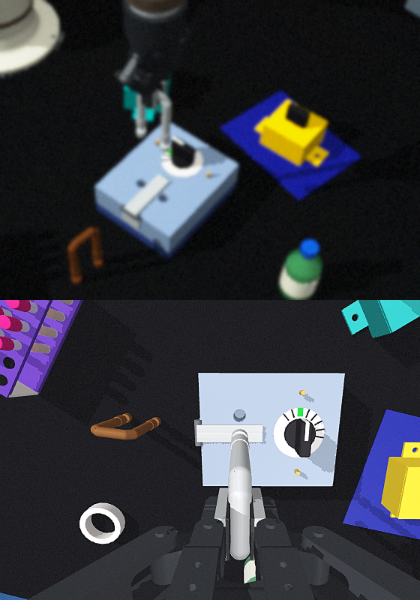

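The picture shows the shackle out of its sockets and held upright, with its feet about 118 mm above the box top. The dial is at green, and the guard stands upright on the mat, with the bystanders untouched.

```bash
python3 -c "
from workcell import ticket
print(ticket.job_done())"
```

```text
the job is handed in; nothing more can be done
None
```

The job is done and handed in at about 18 s of the 61 s allowed: the guard stands upright on the mat, the dial rests at the green mark, and the shackle is held still and upright with its feet about 118 mm above the box top; no verdict was returned.

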